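# Vent the vacuum water trap, crack its stuck lid and hold it ajar

## Robot

A 7-joint arm with a two-finger parallel gripper is mounted at the origin on the work surface. World frame = base frame: x ahead of the robot, y to its left, z up, the work surface at z = 0. Lengths are in m, angles in rad, forces in N, time in s.
With the tool pointing down it reaches from about 0.4 to 0.875 m from the base axis. Payload 19.3 kg.
Tool frame: the origin (TCP) lies at the very end of the fingers, on their centre line; the grasp point (between the pads) lies 19 mm behind it; z points along the fingers, y is the direction in which the jaws open and shut (so a half turn about z gives the same grasp; the last joint's range is limited). The gripper opens to 85 mm and grips with 20 to 120 N. Pads are 22 mm wide; open, the fingers measure 114 mm over their backs; the gripper's body (76 mm by 85 mm) begins 54 mm behind the grasp point. The pads swing forward as they close: fully open they stand 13 mm farther back than shut.
Start: joints at [1.06, 0.521, -0.036, 1.599, 0.021, 1.021, -0.113], TCP at [0.267, -0.565, 0.231] pointing down, gripper open.
Joint ranges: [-2.91, 2.91], [-0.3, 2.13], [-1.5, 1.42], [0.17, 2.43], [-1.26, 4.41], [0.16, 1.93], [-2.52, 2.52]. Speed limits (rad/s): [1.89, 1.89, 2.39, 2.39, 3.01, 3.01, 3.01].

## Interface

Orientations are given as [roll, pitch, yaw] about the fixed x, y, z axes, in that order (R = Rz(yaw) Ry(pitch) Rx(roll)).
In Python, from workcell import telemetry, imaging, ticket gives the robot as it stands.
- The arm moves only by the tool carry_out, never from a script. Its argument "series" is a list of rows, each a list of 7 numbers: the shift along the tool's x, y, z in m, then the turn, a rotation vector about the tool's x, y, z in rad, then the closure in counts, from 0 (fully open) to 255 (shut). In form: [[tx, ty, tz, ax, ay, az, jaw], ...]. A call has 1 to 10 rows; each row is the pose to reach, as a shift and turn from the pose commanded when the call began, along the tool's axes at that moment; what a row does not reach only later rows make up. A row lasts 1/8 s, in which the tool goes at most 62.5 mm and 10.7 degrees, less where a joint would pass 70% of its speed; a pose out of reach is approached as far as the arm can. A call with a gripper value outside its range is refused whole. The fingers move at their own pace and stop on an object; "force" is the grip in N (left out, the last holds). Time passes only in rows, so rows that repeat a pose let the fingers close. It gives the time, the measured TCP pose, the force and the opening at its end, in the units of the state.
- telemetry.observe(): the state, without advancing time (a new reading comes with each control period).
- imaging.grab_frame(name): name is "scene" or "top" or "wrist"; returns (picture, depth): 384x512x3 uint8, blue, green, red; 384x512 float32, m along the optical axis (not along the pixel's ray), 0 where there is no reading.
- imaging.camera_info(name): a dict with "mtx" (3x3 intrinsics, pixels), "extrinsics" (4x4, takes a point from camera to world coordinates); the wrist camera has in their place "hand_eye" (4x4, takes a point from camera to tool coordinates, whose origin is the TCP and whose axes are the flange's). Camera axes: x right, y down, z forward; pixel columns grow to the right and rows downward; lengths in m; the calibration is good to about 2 mm. A picture is of the moment at which its call begins: read the wrist's pose just before it. camera_info takes no time and is no camera call.
- ticket.job_done(): hands the job in, once; it reports no verdict.
The state is a dict: "clock": time; "qpos": joint angles; "qd": joint speeds; "joint_efforts": joint torques, N m; "position": TCP position; "tool_rot": TCP orientation; "force": force on the tool from outside, world axes, zero at the start; "moment": the same for the moment, N m; "grip_width": finger opening in m.
Only numpy, scipy, OpenCV 4.12 (cv2) and the standard library are available. Lean on these libraries where they do the work, as an engineer would, in place of code of your own. Each camera call takes 0.05 s, during which the arm holds its last target.

## Task

The lid of the vacuum water trap has stuck to its gasket and I want to look in along the seal: first open the trap's vent valve fully (swing its lever a quarter turn until it lies in line with its pipe), and only then take the lid by its bar handle and pull it up until it breaks free from the gasket. Do not let the lid fly wide open: bring it to about a finger's width open at its front edge and keep hold of it there; the program finishes while the gripper is still holding the lid ajar. Leave the other gear standing and lying around where it is.

Things in the scene. Friction and masses are not known exactly. Their poses are not given: they have to be found in the camera images.
- trap: the vacuum water trap, bolted down: a round stainless pot 200 mm across on a round foot plate of 230 mm, with a flange and a flat aluminium lid of 224 mm diameter whose top is 157 mm above the table. Origin: centre of the underside, on the table. Its x axis points from the lid's handle to the lid's hinge (away from the robot), its -y axis points from the pot along the vent pipe, z is up
- vent (a joint): turn of the vent valve's lever about its upright stem, rad: 0 = shut (lever across the vent pipe, pointing along the trap's -x), pi/2 = fully open, against its stop (lever in line with the pipe, pointing along the trap's -y, away from the pot). Opening turns it counter-clockwise seen from above. It is stiff (about 3 N at the grip) and stays where it is left
- vent_stem (a point): point on the upright stem axis of the vent valve at the middle of the lever's height, 165 mm above the table, 190 mm from the trap's axis along the trap's -y. The lever reaches 112 mm out from here
- vent_grip (a point): centre of the black rubber sleeve on the vent lever, 76 mm out from the stem axis; the sleeve is 72 mm long, 19 mm wide, 13 mm thick, lies level; below it is free air for 30 mm or more. It moves with the lever
- lid: the lid. Origin on its hinge pin; axes parallel to the trap's when shut. It opens upward about its +y axis: 0 rad = shut, 0.1 rad lifts its front edge 24 mm. Tacky gasket: the upward pull at the handle peaks at about 18 N some 2 to 4 mm up, then drops; past 0.05 rad it is about 8 N, mostly weight. Let go, it falls shut and sticks again
- lid_hinge (a point): middle of the lid's hinge pin, on the far side of the pot; the pin is level and lies along the trap's y axis, 153 mm above the table and 130 mm from the trap's axis along the trap's +x
- lid_pull (a point): the lid's bar handle near the lid's front edge: a level round steel bar of 14 mm diameter and 96 mm length on two 12 mm posts (72 mm clear between them), 35 mm of free air between bar and lid. The point is the centre of the bar, 199 mm above the table when shut, 206 mm from the hinge pin along the trap's -x and 46 mm above it; the bar lies along the trap's y axis
- pod_a: bystander: cream suction pod with blue rims, 148 mm wide, 138 mm high, far to the right of the trap; origin centre of its underside
- stop_a: bystander: aluminium locating cylinder on a round foot of 124 mm, 126 mm high, to the left of the trap; origin centre of its underside
- core: bystander: glass disc of 64 mm diameter and 12 mm thickness lying before the trap; origin centre of its underside
- drill: bystander: tubular core drill, 130 mm long, lying on the table to the right; origin under its collar
- wrench: bystander: steel wrench lying before the trap; origin its underside
- spare_gasket: bystander: flat blue ring of 148 mm diameter lying to the left; origin centre of its underside

How it is judged:
By the outcome, as a careful person would: the job done as asked, in the order asked, and still so for the second after the job is handed in, while the arm keeps its last pose, push and grip.
It also fails if it takes over 38 s, if anything falls off the work surface, if the arm or the gripper's body presses on something with over 40 N, if the wrist force passes 120 N, or if a joint passes its speed limit or range.

## Working session

There is one attempt and no reset: what is moved stays moved. The work goes in short steps, Python scripts to look and compute and a tool call to move; the robot and the scene stay as the last step left them, time stands still between calls to the robot, and variables do not carry over. Pictures are saved under pics/ and viewed, and the job is handed in when it is done.

Besides the shell and the picture viewer there is one more tool, called after "Request:" as a command line: name --pt "numbers of a row" for each row, then --argument value for the rest. carry_out: Moves the arm, as the interface text tells. Its arguments: {"type":"object","properties":{"series":{"type":"array"},"force":{"type":"number"}},"required":["series"]}

```bash
mkdir -p pics; ls; python3 - <<'E'
from workcell import telemetry, imaging
import cv2,numpy as np
print(telemetry.observe())
for n in("scene","top"):
    p,d=imaging.grab_frame(n); cv2.imwrite(f"pics/{n}0.png",p); np.save(f"pics/{n}0.npy",d); print(n,imaging.camera_info(n))
print(imaging.camera_info("wrist"))
E
```

```text
pics
{'clock': 0.0, 'qpos': array([ 1.0597812 ,  0.52203687, -0.0362954 ,  1.59997626,  0.02124175,
        1.02110151, -0.11281071]), 'qd': array([-0.00130634, -0.00032726,  0.00048162,  0.00017939, -0.00080742,
        0.00089893, -0.00124712]), 'joint_efforts': array([ 4.04255172e-05, -9.27131510e+01,  1.97994389e+00, -3.69939709e+01,
        1.77733542e-02,  8.19994777e-03, -1.75425464e-05]), 'position': array([ 0.2664748 , -0.5649879 ,  0.23072323]), 'tool_rot': array([-3.14046364e+00,  1.31843391e-04,  4.40788034e-01]), 'force': array([ 0.7894846 , -1.50036401,  0.67548298]), 'moment': array([-0.01700671,  0.00037836,  0.03478346]), 'grip_width': 0.08549477714441482}
scene {'mtx': array([[397.81961208,   0.        , 260.96902292],
       [  0.        , 397.81961208, 191.8914479 ],
       [  0.        ,   0.        ,   1.        ]]), 'extrinsics': array([[-0.34410243,  0.76540261, -0.54383119,  1.18346401],
       [ 0.93886093,  0.27335343, -0.20932763,  0.21580229],
       [-0.0115618 , -0.582612  , -0.81266818,  1.07864997],
       [ 0.        ,  0.        ,  0.        ,  1.  
[... 254 characters left out ...]
      [-0.99953168,  0.02908233,  0.00952007, -0.00881475],
       [-0.0149329 , -0.19200868, -0.98127961,  1.34223257],
       [ 0.        ,  0.        ,  0.        ,  1.        ]])}
{'mtx': array([[289.78688457,   0.        , 257.24160102],
       [  0.        , 289.78688457, 197.72489225],
       [  0.        ,   0.        ,   1.        ]]), 'hand_eye': array([[-8.89908004e-04, -9.56700901e-01, -2.91071460e-01,
         7.40362802e-02],
       [ 9.99999464e-01, -1.00563762e-03,  2.48004027e-04,
         2.60108989e-04],
       [-5.29978087e-04, -2.91071083e-01,  9.56701282e-01,
        -1.42327574e-01],
       [ 0.00000000e+00,  0.00000000e+00,  0.00000000e+00,
         1.00000000e+00]])}
```

View pics/scene0.png

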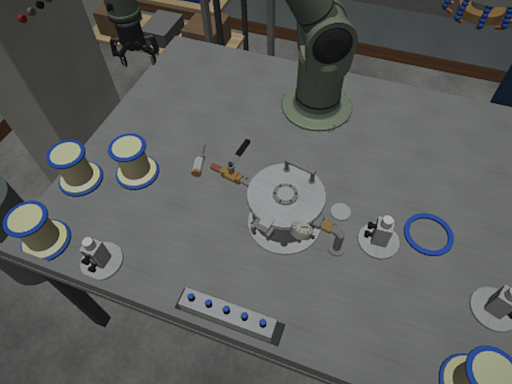

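View pics/top0.png

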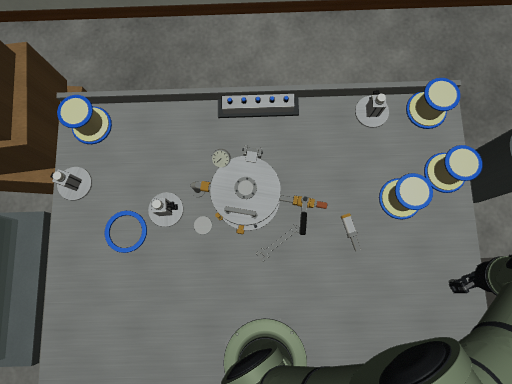

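The top view shows the lid centred near (246,188), the bar handle near (240,211), and the vent's black sleeve near (304,222). The scene view shows the sleeve at (243,147). Next I'll measure these.

```bash
cat > h.py <<'E'
import numpy as np,cv2
from workcell import telemetry, imaging
from scipy.spatial.transform import Rotation as R
def cam(n,st=None):
    c=imaging.camera_info(n); K=c["mtx"]
    if n=="wrist":
        T=np.eye(4);T[:3,:3]=R.from_euler("xyz",st["tool_rot"]).as_matrix();T[:3,3]=st["position"];E=T@c["hand_eye"]
    else: E=c["extrinsics"]
    return K,E
def onplane(K,E,uv,z):
    uv=np.atleast_2d(np.asarray(uv,float)); r=np.c_[uv,np.ones(len(uv))]@np.linalg.inv(K).T@E[:3,:3].T
    return E[:3,3]+r*((z-E[2,3])/r[:,2])[:,None]
def proj(K,E,p):
    q=(np.atleast_2d(p)-E[:3,3])@E[:3,:3]; return (q@K.T)[:,:2]/q[:,2:]
def cloud(K,E,d):
    v,u=np.mgrid[:d.shape[0],:d.shape[1]]
    c=np.stack([(u-K[0,2])/K[0,0]*d,(v-K[1,2])/K[1,1]*d,d],-1)
    return c@E[:3,:3].T+E[:3,3]
E
python3 - <<'E'
from h import *
for n,box,z in(("top",(290,205,320,240),.1715),("scene",(230,135,258,160),.1715)):
    K,E=cam(n); p=cv2.imread(f"pics/{n}0.png"); d=np.load(f"pics/{n}0.npy"); P=cloud(K,E,d)
    x0,y0,x1,y1=box; m=np.zeros(p.shape[:2],bool); m[y0:y1,x0:x1]=p[y0:y1,x0:x1].max(-1)<45
    k,l,s,c=cv2.connectedComponentsWithStats(m.astype(np.uint8)); i=1+s[1:,4].argmax(); m=l==i
    v,u=m.nonzero(); print(n,"sleeve",s[i],c[i],onplane(K,E,c[i],.168),"depth pts",np.median(P[m],0))
    W=onplane(K,E,np.c_[u,v],.168); mu=W.mean(0); w,V=np.linalg.eigh(np.cov(W[:,:2].T)); print("axis deg",np.degrees(np.arctan2(V[1,1],V[0,1])),4*np.sqrt(w))
    # lid by height
    valid=d>0
    A=valid&(abs(P[...,2]-.157)<.008)&(np.hypot(P[...,0]-.58,P[...,1]-.03)<.16)
    k,l,s,c=cv2.connectedComponentsWithStats(A.astype(np.uint8)); i=1+s[1:,4].argmax(); A=(l==i).astype(np.uint8)
    cn=max(cv2.findContours(A,0,1)[0],key=cv2.contourArea); h=cv2.convexHull(cn)[:,0]
    W=onplane(K,E,h,.157); print("lid circ",cv2.minEnclosingCircle(W[:,:2].astype(np.float32)), cv2.fitEllipse(W[:,:2].astype(np.float32)))
    B=valid&(P[...,2]>.188)&(P[...,2]<.215)&(np.hypot(P[...,0]-.55,P[...,1]-.03)<.14)
    print("high n",B.sum()); v,u=B.nonzero()
    if len(u)>5:
        W=P[B]; print(np.round(W[::max(1,len(W)//12)],3))
    cv2.imwrite(f"pics/{n}c.png",cv2.resize(p[110:260,170:350],None,fx=4.4,fy=4,interpolation=2))
E
```

```text
top sleeve [300 212   7  23 128] [303.015625  223.0703125] [[ 0.43401141 -0.13141402  0.168     ]] depth pts [ 0.43327463 -0.13094564  0.1710636 ]
axis deg 172.99873158210454 [0.0199065  0.08138976]
lid circ ((0.5658747553825378, 0.046122655272483826), 0.12969259917736053) ((0.5664536952972412, 0.04915684461593628), (0.22613094747066498, 0.26582685112953186), 99.74712371826172)
high n 148
[[0.489 0.105 0.2  ]
 [0.482 0.101 0.207]
 [0.482 0.066 0.2  ]
 [0.478 0.074 0.208]
 [0.476 0.102 0.203]
 [0.474 0.065 0.207]
 [0.473 0.093 0.199]
 [0.471 0.056 0.207]
 [0.471 0.021 0.202]
 [0.468 0.048 0.204]
 [0.466 0.057 0.201]
 [0.464 0.021 0.206]
 [0.461 0.015 0.206]]
scene sleeve [236 140  14  16  89] [242.76404494 147.21348315] [[ 0.43460378 -0.12932066  0.168     ]] depth pts [ 0.43720687 -0.12770971  0.17248883]
axis deg 173.1887981682293 [0.01911683 0.07841977]
lid circ ((0.5685170292854309, 0.04193514212965965), 0.13031859695911407) ((0.5660987496376038, 0.045934733003377914), (0.22586187720298767, 0.26565179228782654), 92.2900390625)
high n 178
[[0.462 0.014 0.208]
 [0.468 0.016 0.203]
 [0.47  0.032 0.207]
 [0.472 0.039 0.207]
 [0.474 0.042 0.206]
 [0.476 0.048 0.206]
 [0.472 0.062 0.203]
 [0.474 0.075 0.206]
 [0.475 0.087 0.208]
 [0.483 0.072 0.202]
 [0.484 0.087 0.205]
 [0.485 0.101 0.207]
 [0.481 0.107 0.197]]
```

View pics/topc.png

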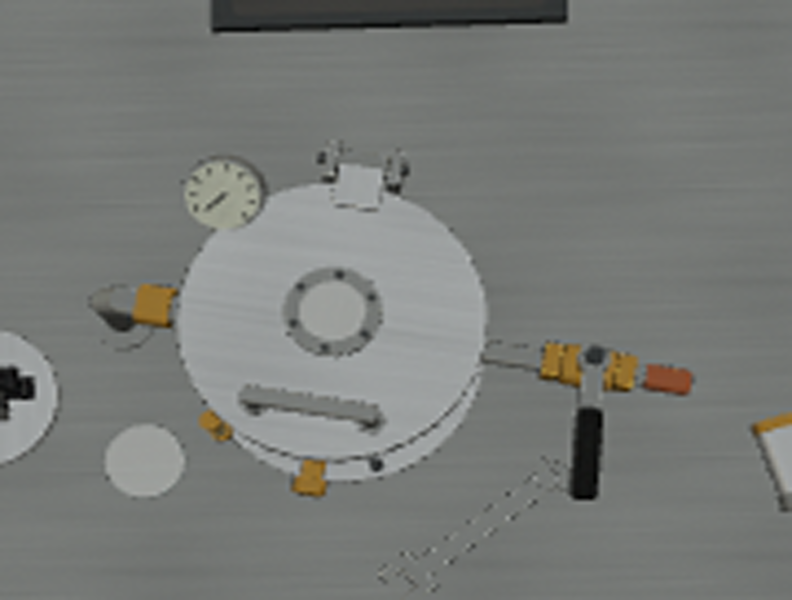

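View pics/scenec.png

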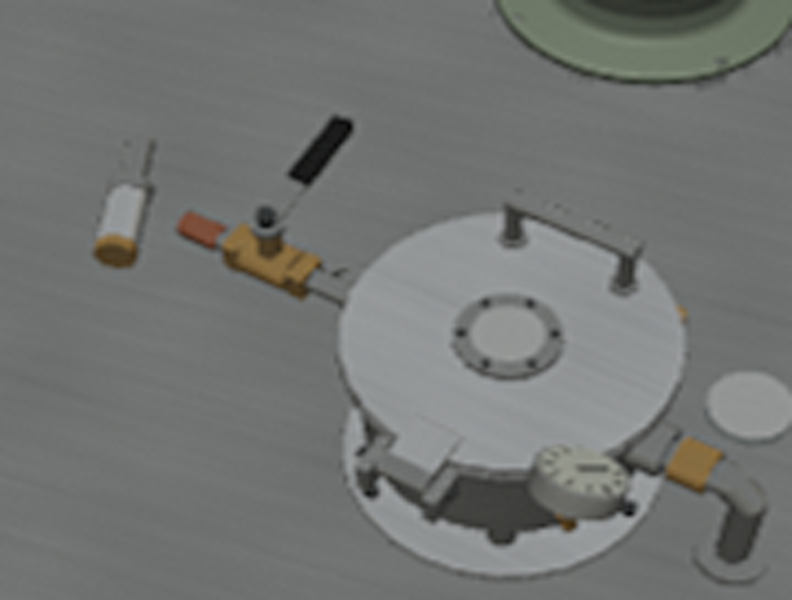

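```bash
python3 - <<'E'
from h import *
Kt,Et=cam("top");Ks,Es=cam("scene")
def tri(a,b):
    A=[];y=[]
    for (K,E),p in(((Kt,Et),a),((Ks,Es),b)):
        r=E[:3,:3]@np.linalg.inv(K)@[p[0],p[1],1]; r/=np.linalg.norm(r); M=np.eye(3)-np.outer(r,r); A.append(M);y.append(M@E[:3,3])
    s=np.linalg.lstsq(np.vstack(A),np.hstack(y),rcond=None); return s[0]
f=lambda u,v:(170+(u+.5)/4.4-.5,110+(v+.5)/4-.5)
P={}
for n,a,b in(("window",(332,311),(508,336)),("knob",(595,355),(266,217)),("barR",(381,413),(514,203)),("barL",(241,393),(641,246)),("sleeve tip",(584,498),(345,123)),("sleeve in",(590,409),(298,182))):
    P[n]=tri(f(*a),f(*b)); print(n,P[n])
for n,(K,E),a,z in(("t",(Kt,Et),(332,311),.158),("s",(Ks,Es),(508,336),.158)): print(n,onplane(K,E,f(*a),z))
d=P["knob"]-P["window"];print(np.linalg.norm(d[:2]),np.degrees(np.arctan2(d[1],d[0]))+90)
d=P["barL"]-P["barR"];print(np.linalg.norm(d[:2]),np.degrees(np.arctan2(d[1],d[0]))-90)
d=P["knob"]-P["sleeve tip"];print(np.linalg.norm(d[:2]),np.degrees(np.arctan2(d[1],d[0])))
E
```

```text
window [0.55274553 0.04533856 0.16173054]
knob [ 0.5104245 -0.1401385  0.17007  ]
barR [0.46455589 0.01530429 0.19703578]
barL [0.48183615 0.10798074 0.20618738]
sleeve tip [ 0.40009851 -0.12684971  0.16472217]
sleeve in [ 0.46863501 -0.13453647  0.16629943]
t [[0.55366633 0.04503427 0.158     ]]
s [[0.55006063 0.04512189 0.158     ]]
0.19024407482779465 -12.853355876799284
0.09427371046630066 -10.56196916381343
0.11112342665417418 -6.868196972957363
```

```bash
cat >> h.py <<'E'
def rel(p,yaw,st=None):
    st=st or telemetry.observe(); R0=R.from_euler("xyz",st["tool_rot"]); R1=R.from_euler("xyz",[np.pi,0,yaw])
    return np.round(np.r_[R0.inv().apply(np.array(p)-st["position"]),(R0.inv()*R1).as_rotvec()],4).tolist()
E
python3 - <<'E'
from h import *
print(rel([.4315,-.1303,.25],-.12))
E
```

```text
[0.3347, -0.3228, -0.0189, -0.0009, 0.0003, 0.5608]
```

Request:
carry_out --pt "0.334 -0.323 -0.019 0 0 0.56 0" --pt "0.334 -0.323 -0.019 0 0 0.56 0" --pt "0.334 -0.323 -0.019 0 0 0.56 0" --pt "0.334 -0.323 -0.019 0 0 0.56 0" --pt "0.334 -0.323 -0.019 0 0 0.56 0" --pt "0.334 -0.323 -0.019 0 0 0.56 0" --pt "0.334 -0.323 -0.019 0 0 0.56 0" --pt "0.334 -0.323 -0.019 0 0 0.56 0" --pt "0.334 -0.323 -0.019 0 0 0.56 0" --pt "0.334 -0.323 -0.019 0 0 0.56 0" --force 30

```text
clock: 1.35
position: [0.4306, -0.1313, 0.2501]
tool_rot: [3.141, 0.0, -0.12]
force: [0.5, -0.3, 0.3]
grip_width: 0.0851
```

```bash
python3 - <<'E'
from h import *
st=telemetry.observe(); p,d=imaging.grab_frame("wrist"); cv2.imwrite("pics/w1.png",p); np.save("pics/w1.npy",d)
print(st["clock"],st["position"],st["tool_rot"],st["qpos"],st["force"])
K,E=cam("wrist",st); print(proj(K,E,[[.511,-.14,.17],[.4355,-.1309,.171],[.4315,-.1303,.171],[.4,-.1266,.171]]))
E
```

```text
1.35 [ 0.4305634  -0.13130338  0.25013239] [ 3.14133804e+00  4.76769188e-04 -1.19731849e-01] [ 0.24638213  0.22105408 -0.09676046  2.01211573  0.02717361  0.91007107
 -1.5552548 ] [ 0.52403287 -0.30405677  0.26760041]
[[255.30283821  99.97208697]
 [255.54444682 200.11700914]
 [255.41096468 204.91093023]
 [255.62086695 240.9010899 ]]
```

View pics/w1.png

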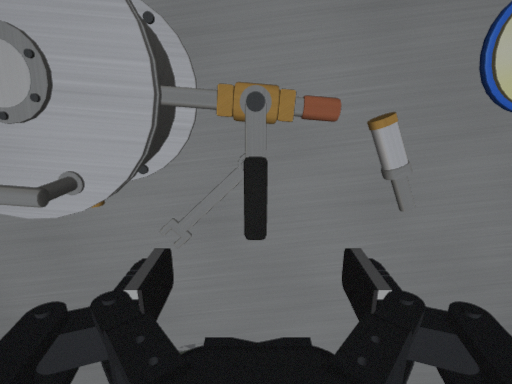

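Request:
carry_out --pt "0.001 -0.001 0.05 0 0 0 0" --pt "0.001 -0.001 0.101 0 0 0 0" --pt "0.001 -0.001 0.101 0 0 0 0" --pt "0.001 -0.001 0.101 0 0 0 255" --pt "0.001 -0.001 0.101 0 0 0 255" --pt "0.001 -0.001 0.101 0 0 0 255" --pt "0.001 -0.001 0.101 0 0 0 255" --pt "0.001 -0.001 0.101 0 0 0 255" --force 30

```text
clock: 2.4
position: [0.4324, -0.1299, 0.15]
tool_rot: [3.141, -0.001, -0.119]
force: [-2.3, 0.2, 11.4]
grip_width: 0.018
```

```bash
python3 - <<'E'
from h import *
st=telemetry.observe(); print(st["position"],st["tool_rot"],st["grip_width"],st["force"])
# arc: stem S, lever dir a0=173.1deg, r=80mm ; rotate by k steps
S=np.array([.511,-.14]); p=st["position"]; v=p[:2]-S; print("r",np.hypot(*v),"ang",np.degrees(np.arctan2(v[1],v[0])))
for k in range(1,11):
    a=np.radians(k*8.6); c,s=np.cos(a),np.sin(a); q=S+[c*v[0]-s*v[1],s*v[0]+c*v[1]]
    print(k,rel([*q,p[2]],st["tool_rot"][2]+a,st))
E
```

```text
[ 0.43236321 -0.12988157  0.15001273] [ 3.14143154e+00 -1.05752582e-03 -1.19341651e-01] 0.018009294472918824 [-2.34590701  0.16951972 11.4385388 ]
r 0.07928509909703932 ang 172.6678696417906
1 [0.0008, 0.0119, 0.0, 0.0002, -0.001, -0.1501]
2 [0.0033, 0.0235, 0.0, 0.0003, -0.001, -0.3002]
3 [0.0076, 0.0346, 0.0, 0.0004, -0.001, -0.4503]
4 [0.0135, 0.0449, 0.0, 0.0005, -0.001, -0.6004]
5 [0.0208, 0.0543, 0.0, 0.0006, -0.0009, -0.7505]
6 [0.0295, 0.0624, 0.0, 0.0006, -0.0009, -0.9006]
7 [0.0393, 0.0691, 0.0001, 0.0007, -0.0009, -1.0507]
8 [0.05, 0.0744, 0.0001, 0.0008, -0.0008, -1.2008]
9 [0.0613, 0.0779, 0.0001, 0.0009, -0.0008, -1.3509]
10 [0.0731, 0.0797, 0.0001, 0.0009, -0.0007, -1.501]
```

Request:
carry_out --pt "0.0002 0.006 0 0 0 -0.075 255" --pt "0.0008 0.0119 0 0 0 -0.15 255" --pt "0.0018 0.0178 0 0 0 -0.225 255" --pt "0.0033 0.0235 0 0 0 -0.3 255" --pt "0.0052 0.0291 0 0 0 -0.375 255" --pt "0.0076 0.0346 0 0 0 -0.45 255" --pt "0.0104 0.0398 0 0 0 -0.525 255" --pt "0.0135 0.0449 0 0 0 -0.6 255" --pt "0.017 0.0497 0 0 0 -0.675 255" --pt "0.0208 0.0543 0 0 0 -0.75 255"

```text
clock: 3.65
position: [0.447, -0.1858, 0.1501]
tool_rot: [3.141, -0.001, 0.634]
force: [0.7, 5.9, 8.7]
grip_width: 0.0178
```

```bash
python3 - <<'E'
from h import *
st=telemetry.observe(); print(st["position"],st["tool_rot"],st["grip_width"],st["force"],st["moment"])
S=np.array([.511,-.14]); p=st["position"]; v=p[:2]-S; print("r",np.hypot(*v),"ang",np.degrees(np.arctan2(v[1],v[0])))
a0=np.radians(172.67);r=.0793
for k in range(1,11):
    yaw=-.1193+.75+.075*k; a=a0+.75+.075*k; q=S+r*np.array([np.cos(a),np.sin(a)])
    print(k,rel([*q,.150],yaw,st))
E
```

```text
[ 0.44702848 -0.18584544  0.15005245] [ 3.14079969e+00 -1.23075957e-03  6.33839432e-01] 0.017834629881721943 [0.70199375 5.86247674 8.65161838] [ 1.25647921 -0.18178734  0.1083234 ]
r 0.07870298497088415 ang -144.3725762564627
1 [-0.0004, 0.006, 0.0001, 0.0008, -0.0012, -0.0719]
2 [0.0002, 0.0119, 0.0001, 0.0009, -0.0012, -0.1469]
3 [0.0012, 0.0177, 0.0001, 0.0009, -0.0011, -0.2219]
4 [0.0027, 0.0235, 0.0001, 0.001, -0.0011, -0.2969]
5 [0.0046, 0.0291, 0.0001, 0.001, -0.0011, -0.3719]
6 [0.0069, 0.0346, 0.0001, 0.0011, -0.001, -0.4469]
7 [0.0096, 0.0399, 0.0001, 0.0011, -0.001, -0.5219]
8 [0.0127, 0.0449, 0.0001, 0.0011, -0.001, -0.5969]
9 [0.0162, 0.0498, 0.0001, 0.0012, -0.0009, -0.6719]
10 [0.02, 0.0543, 0.0001, 0.0012, -0.0009, -0.7469]
```

Request:
carry_out --pt "0.0 0.006 0 0 0 -0.075 255" --pt "0.0004 0.0119 0 0 0 -0.15 255" --pt "0.0014 0.0177 0 0 0 -0.225 255" --pt "0.0029 0.0235 0 0 0 -0.3 255" --pt "0.0048 0.0291 0 0 0 -0.375 255" --pt "0.0071 0.0346 0 0 0 -0.45 255" --pt "0.0098 0.0399 0 0 0 -0.525 255" --pt "0.0129 0.0449 0 0 0 -0.6 255" --pt "0.0164 0.0498 0 0 0 -0.675 255"

```text
clock: 4.78
position: [0.4898, -0.2152, 0.1501]
tool_rot: [3.141, -0.002, 1.31]
force: [-0.3, 13.5, 9.7]
grip_width: 0.0181
```

```bash
cat > s.py <<'E'
from h import *
st=telemetry.observe(); print(st["clock"],st["position"],st["tool_rot"],st["grip_width"],st["force"],st["moment"])
S=np.array([.511,-.14]); p=st["position"]; v=p[:2]-S; print("r",np.hypot(*v),"ang",np.degrees(np.arctan2(v[1],v[0])))
E
python3 s.py
```

```text
4.775 [ 0.48983306 -0.21515673  0.15005167] [ 3.14069369e+00 -1.58066592e-03  1.30960468e+00] 0.018060065291801947 [-0.33715282 13.50473444  9.71884855] [2.5912754  0.06781144 0.0510308 ]
r 0.07808055260457925 ang -105.72919996613147
```

Request:
carry_out --pt "0.001 0.0024 0 0 0 -0.03 255" --pt "0.001 0.004 0 0 0 -0.05 255" --pt "0.001 0.004 0 0 0 -0.05 255"

```text
clock: 5.15
position: [0.4936, -0.216, 0.1501]
tool_rot: [3.141, -0.001, 1.357]
force: [-0.4, 5.2, 10.5]
grip_width: 0.0185
```

```bash
python3 s.py
```

```text
5.15 [ 0.49363537 -0.21601832  0.15006008] [ 3.14055711e+00 -6.46656193e-04  1.35691428e+00] 0.018460036965576587 [-0.43763385  5.208716   10.51690012] [1.22668567 0.10149661 0.16388337]
r 0.07797638053770765 ang -102.86713230268168
```

Request:
carry_out --pt "0.0005 0.002 0 0 0 -0.02 255" --pt "0.0005 0.004 0 0 0 -0.045 255" --pt "0.0005 0.004 0 0 0 -0.045 255"

```text
clock: 5.52
position: [0.4951, -0.2162, 0.1498]
tool_rot: [-3.137, -0.0, 1.4]
force: [-18.1, 9.6, 23.2]
grip_width: 0.0182
```

```bash
python3 s.py
```

```text
5.525 [ 0.49511283 -0.21621594  0.14979015] [-3.13740344e+00 -2.79140914e-04  1.40047911e+00] 0.018242150089209472 [-18.05666468   9.55365769  23.21354097] [ 2.0642624   3.76400362 -0.69132164]
r 0.07785416722341773 ang -101.7746652843068
```

The measured force against the lever's motion jumped to 18 N at a direction of -101.8°, so it is on its stop. I'll release it, rise and check.

Request:
carry_out --pt "0 0 0 0 0 0.02 0" --pt "0 0 0 0 0 0.02 0" --pt "0 0 0 0 0 0.02 0" --pt "0 0 0 0 0 0.02 0" --pt "0 0 -0.05 0 0 0.04 0" --pt "0 0 -0.1 0 0 0.04 0" --pt "0 0 -0.13 0 0 0.04 0" --pt "0 0 -0.13 0 0 0.04 0"

```text
clock: 6.52
position: [0.4978, -0.2174, 0.2814]
tool_rot: [3.138, 0.001, 1.361]
force: [-0.2, -0.3, -0.5]
grip_width: 0.0851
```

```bash
python3 - <<'E'
from h import *
st=telemetry.observe(); p,d=imaging.grab_frame("wrist"); cv2.imwrite("pics/w2.png",p)
p,d=imaging.grab_frame("scene"); cv2.imwrite("pics/s2.png",cv2.resize(p[110:260,170:350],None,fx=4.4,fy=4,interpolation=2))
print(st["position"],st["tool_rot"],st["qpos"],st["force"])
yaw=np.radians(-11.9); X=np.array([np.cos(yaw),np.sin(yaw)]);Y=np.array([-X[1],X[0]])
for nm,C in(("from stem",np.array([.511,-.14])+.190*Y),("window",np.array([.552,.0452]))): print(nm,C,"handle",C-.076*X)
E
```

```text
[ 0.49780542 -0.21744978  0.28135257] [3.13804937e+00 8.42324912e-04 1.36057135e+00] [ 0.6762739   0.37030145 -0.49324752  1.74066421  0.19690572  1.07605511
 -0.09231963] [-0.15280457 -0.28976888 -0.47573114]
from stem [0.5501788  0.04591671] handle [0.47581211 0.06158823]
window [0.552  0.0452] handle [0.47763332 0.06087152]
```

View pics/w2.png

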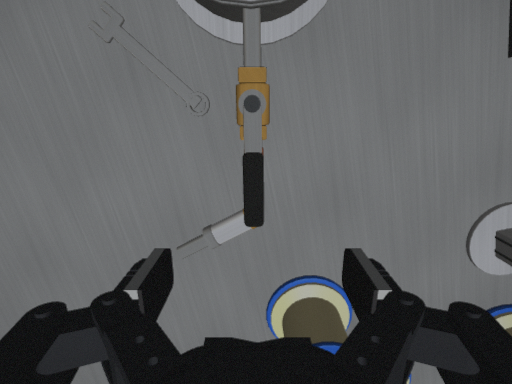

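View pics/s2.png

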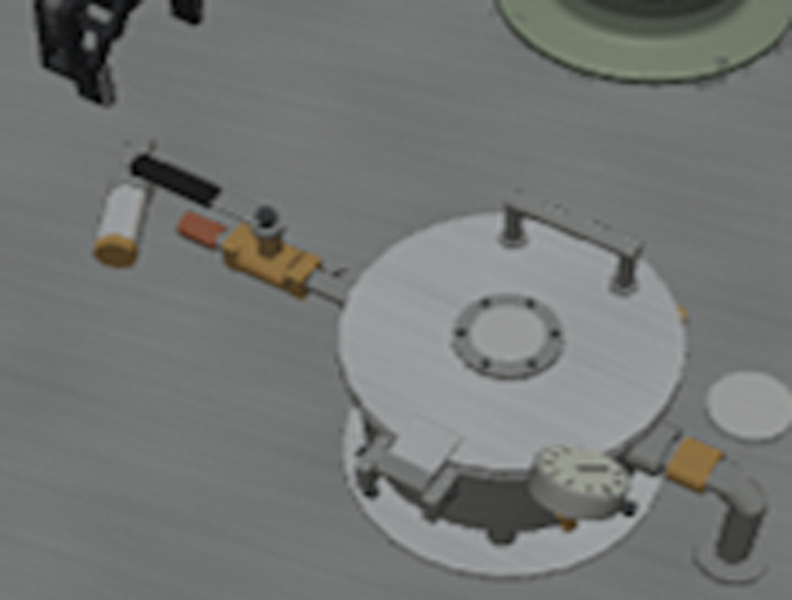

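Both views show the lever in line with the pipe. The wrist view has the knob at (252,103) and the sleeve from (253,155) to (254,225). Next is the handle.

```bash
python3 - <<'E'
from h import *
print(rel([.4745,.0615,.29],1.363))
E
```

```text
[0.2679, -0.0799, -0.0111, -0.0003, 0.0001, -0.0023]
```

Request:
carry_out --pt "0.05 -0.015 -0.011 0 0 0 0" --pt "0.11 -0.033 -0.011 0 0 0 0" --pt "0.165 -0.05 -0.011 0 0 0 0" --pt "0.22 -0.065 -0.011 0 0 0 0" --pt "0.268 -0.08 -0.011 0 0 0 0" --pt "0.268 -0.08 -0.011 0 0 0 0" --pt "0.268 -0.08 -0.011 0 0 0 0"

```text
clock: 7.5
position: [0.4743, 0.0612, 0.2895]
tool_rot: [-3.14, 0.001, 1.361]
force: [-0.6, -0.9, 0.0]
grip_width: 0.0854
```

```bash
python3 - <<'E'
from h import *
st=telemetry.observe(); p,d=imaging.grab_frame("wrist"); cv2.imwrite("pics/w3.png",p)
print(st["position"],st["tool_rot"],st["qpos"])
K,E=cam("wrist",st); Y=np.array([.2045,.9789,0])
c=np.array([.4745,.0615,.199]);print(proj(K,E,[c,c-.048*Y,c+.048*Y]))
P=cloud(K,E,d); m=(d>0)&(P[...,2]>.198)&(P[...,2]<.212)&(np.hypot(P[...,0]-.475,P[...,1]-.06)<.07)
W=P[m]; print(m.sum(),W.mean(0),W.min(0),W.max(0)); w,V=np.linalg.eigh(np.cov(W[:,:2].T)); print(V[:,1],4*np.sqrt(w)); v,u=m.nonzero(); print(u.min(),u.max(),v.min(),v.max(),u.mean(),v.mean())
E
```

```text
[0.47434727 0.06123051 0.28945238] [-3.14022082e+00  5.25627618e-04  1.36094678e+00] [ 0.2730009   0.27060369 -0.63694731  1.87438269  0.18331282  1.05651694
 -0.64734949]
[[257.46234817 200.7046125 ]
 [257.70873306 252.0827851 ]
 [257.18594731 143.06726746]]
1849 [0.47414211 0.06527213 0.20398783] [0.457664   0.01459401 0.19807545] [0.48914094 0.10951866 0.20765847]
[0.1990115  0.97999716] [0.01596755 0.10975762]
247 264 143 254 256.06165494862086 197.2920497566252
```

View pics/w3.png

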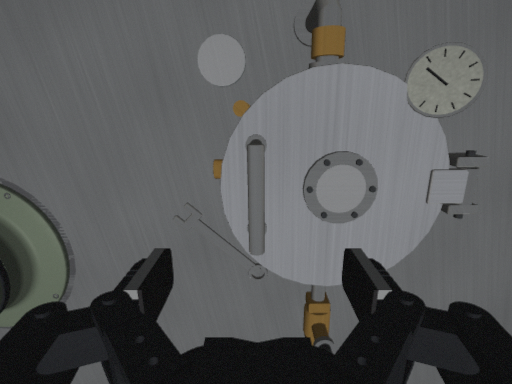

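The bar is at columns 247–264, rows 143–254, centred between the jaws to about 0.5 mm. Descending to grip it.

Request:
carry_out --pt "0 0 0.05 0 0 0 0" --pt "0 0 0.09 0 0 0 0" --pt "0 0 0.1085 0 0 0 0" --pt "0 0 0.1085 0 0 0 0" --pt "0 0 0.1085 0 0 0 255" --pt "0 0 0.1085 0 0 0 255" --pt "0 0 0.1085 0 0 0 255" --pt "0 0 0.1085 0 0 0 255" --pt "0 0 0.1085 0 0 0 255" --force 80

```text
clock: 8.68
position: [0.4732, 0.0619, 0.1822]
tool_rot: [-3.139, 0.001, 1.361]
force: [-15.9, 1.9, 19.2]
grip_width: 0.0113
```

```bash
python3 s.py; python3 - <<'E'
from h import *
st=telemetry.observe()
# arc: hinge at bar + 206mm X, -46mm z ; tool axes
R0=R.from_euler("xyz",st["tool_rot"]); X=np.array([np.cos(-.2077),np.sin(-.2077),0]);Y=np.array([-X[1],X[0],0])
r=-.206*X+np.array([0,0,.046])
for a in(.01,.02,.03,.05,.07):
    Q=R.from_rotvec(a*Y); d=Q.apply(r)-r; dt=Q.apply(R0.apply([0,0,.019])); off=d+dt-R0.apply([0,0,.019])
    print(a,np.round(R0.inv().apply(d),4),np.round(R0.inv().apply(off),4),np.round(R0.inv().apply(a*Y),4))
E
```

```text
8.675 [0.47320209 0.06189429 0.18220413] [-3.13938862e+00  1.22528623e-03  1.36128418e+00] 0.011319012025953062 [-15.85240789   1.89757     19.2424183 ] [0.26002118 3.35919704 0.1080575 ]
r 0.20540201216117887 ang 100.60395460286679
0.01 [-0.      0.0005 -0.0021] [-0.      0.0003 -0.0021] [ 0.01 -0.   -0.  ]
0.02 [-0.      0.001  -0.0041] [-0.      0.0006 -0.0041] [ 0.02 -0.   -0.  ]
0.03 [-0.      0.0015 -0.0062] [-0.      0.0009 -0.0062] [ 0.03   -0.0001 -0.    ]
0.05 [-0.      0.0025 -0.0102] [-0.      0.0016 -0.0103] [ 0.05   -0.0001 -0.0001]
0.07 [-0.      0.0037 -0.0143] [-0.      0.0024 -0.0144] [ 0.07   -0.0001 -0.0001]
```

Request:
carry_out --pt "0 -0.001 -0.001 0.005 0 0 255" --pt "0 -0.0008 -0.0021 0.01 0 0 255" --pt "0 -0.0006 -0.0031 0.015 0 0 255" --pt "0 -0.0004 -0.0041 0.02 0 0 255" --pt "0 -0.0002 -0.0052 0.025 0 0 255" --pt "0 0 -0.0062 0.03 0 0 255" --pt "0 0 -0.0062 0.03 0 0 255"

```text
clock: 9.55
position: [0.4739, 0.0618, 0.1877]
tool_rot: [-3.109, 0.0, 1.361]
force: [-6.2, 4.6, -10.3]
grip_width: 0.0112
```

```bash
python3 s.py
```

```text
9.55 [0.47386283 0.06175197 0.187692  ] [-3.10949200e+00  3.60614621e-04  1.36086863e+00] 0.01121729346901692 [ -6.16352547   4.63233583 -10.31023611] [0.80386419 1.299914   0.11312711]
r 0.20514147771850386 ang 100.4298750708328
```

Request:
carry_out --pt "0 0.0003 -0.0015 0.007 0 0 255" --pt "0 0.0005 -0.003 0.014 0 0 255" --pt "0 0.0008 -0.0045 0.021 0 0 255" --pt "0 0.001 -0.006 0.028 0 0 255" --pt "0 0.0013 -0.0072 0.035 0 0 255" --pt "0 0.0015 -0.0084 0.04 0 0 255" --pt "0 0.0015 -0.0084 0.04 0 0 255" --pt "0 0.0015 -0.0084 0.04 0 0 255"

```text
clock: 10.55
position: [0.4755, 0.0614, 0.1963]
tool_rot: [-3.07, 0.0, 1.361]
force: [-8.3, 2.8, -4.2]
grip_width: 0.0116
```

```bash
python3 s.py; python3 - <<'E'
from h import *
X=np.array([np.cos(-.2077),np.sin(-.2077)]);C=np.array([.551,.0456])
for n in("top","scene"):
    p,d=imaging.grab_frame(n); cv2.imwrite(f"pics/{n}4.png",cv2.resize(p[110:260,170:350],None,fx=4.4,fy=4,interpolation=2))
    d0=np.load(f"pics/{n}0.npy");K,E=cam(n)
    for D in(d0,d):
        P=cloud(K,E,D); q=P[...,:2]-C; s=q@X; t=q@np.array([-X[1],X[0]])
        m=(D>0)&(abs(P[...,2]-.168)<.016)&(np.hypot(s,t)<.105)&(np.hypot(s,t)>.045)&~((s<-.05)&(abs(t)<.06))
        print(n,m.sum(),"slope,z@axis",np.polyfit(s[m],P[m][:,2],1))
E
```

```text
10.55 [0.4755221  0.06143142 0.19629722] [-3.06973644e+00  4.52722027e-04  1.36103808e+00] 0.011589901148571948 [-8.25673333  2.77208166 -4.15434626] [0.66982799 1.65227409 0.12049812]
r 0.20453190145354055 ang 99.98899464300251
top 2144 slope,z@axis [0.00707814 0.15706231]
top 263 slope,z@axis [-0.06943209  0.16584075]
scene 2298 slope,z@axis [0.00558069 0.15847311]
scene 2424 slope,z@axis [-0.06479447  0.16709391]
```

View pics/scene4.png

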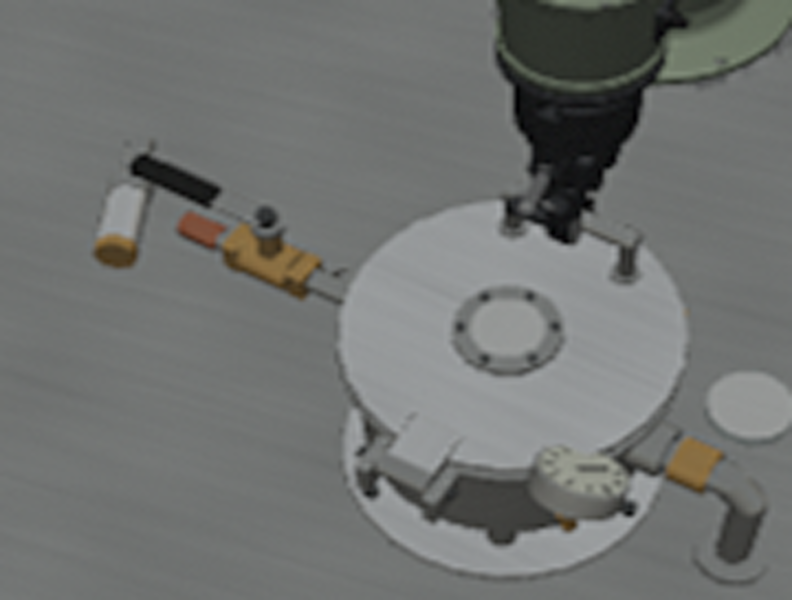

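View pics/top4.png

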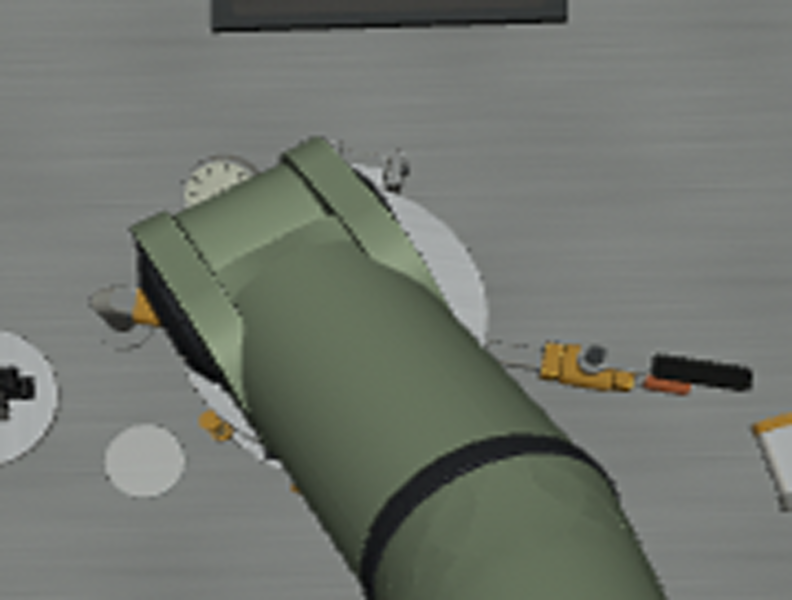

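The scene view shows the lid raised with the bar still gripped. The lid's slope changed by about 0.07 rad, roughly 17 mm at the front edge, and the lever is still in line. I'll hold briefly to confirm it is steady, then hand in.

Request:
carry_out --pt "0 0 0 0 0 0 255" --pt "0 0 0 0 0 0 255" --pt "0 0 0 0 0 0 255" --pt "0 0 0 0 0 0 255" --pt "0 0 0 0 0 0 255" --pt "0 0 0 0 0 0 255" --pt "0 0 0 0 0 0 255" --pt "0 0 0 0 0 0 255"

```text
clock: 11.65
position: [0.4755, 0.0614, 0.1963]
tool_rot: [-3.07, 0.001, 1.361]
force: [-8.0, 1.2, -4.2]
grip_width: 0.0117
```

```bash
python3 s.py; python3 - <<'E'
from h import *
X=np.array([np.cos(-.2077),np.sin(-.2077)]);C=np.array([.551,.0456]);n="scene"
p,D=imaging.grab_frame(n);K,E=cam(n);P=cloud(K,E,D); q=P[...,:2]-C; s=q@X; t=q@np.array([-X[1],X[0]])
m=(D>0)&(abs(P[...,2]-.168)<.016)&(np.hypot(s,t)<.105)&(np.hypot(s,t)>.045)&~((s<-.05)&(abs(t)<.06))
b=np.polyfit(s[m],P[m][:,2],1)[0]; print(b)
if -.09<b<-.045:
    from workcell import ticket; print(ticket.job_done())
E
```

```text
11.65 [0.47549835 0.06140498 0.19628139] [-3.06967675e+00  5.04365963e-04  1.36101435e+00] 0.01165775609527755 [-7.96386299  1.24912727 -4.18181758] [0.66351572 1.66977998 0.08989966]
r 0.2045099832721833 ang 99.99683106353923
-0.06509795025402691
the job is handed in; nothing more can be done
None
```

The vent valve is open against its stop. The lid is broken free of its gasket and held ajar, about 17 mm open at the front edge (about 0.07 rad), with the gripper still on the bar handle. I handed the job in at about 11.7 s.

- **Vent:** I gripped the sleeve and swung the lever until the measured force jumped to about 18 N at the stop. Later views from all three cameras show the lever in line with the pipe.
- **Lid:** I then lifted it slowly along its arc. After a hold of about 1 s, the gripper pose and jaw opening had not moved, and the lid's slope in the scene view matched the reading before the hold.
- **Other gear:** I did not touch anything else, and nothing looked disturbed in the views I took.
- **Disagreements:**
  - The trap's heading came out between -10.6° and -12.9° by different measurements. The lever's stop settled it at about -11.8°.
  - The lever started about 5° away from square to its pipe.
  - The jaws read 11–12 mm on the 14 mm bar.
  - The downward pull at the hold read 4 N rather than the stated 8 N. The force reading was already offset upward by about 19 N when the gripper closed on the bar.

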